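Load the wafer carrier with the push stick and lock the dock

ROBOT

A 7-joint arm with a two-finger parallel gripper is mounted at the origin on the work surface; the furniture and walls round the work are solid. World frame = base frame: x ahead of the robot, y to its left, z up, the work surface at z = 0. Lengths are in m, angles in rad, forces in N, time in s.
With the tool pointing down it reaches from about 0.4 to 0.9 m from the base axis. Payload 5.5 kg.
Tool frame: the origin (TCP) lies on the centre line of the jaws, within the pads' length; the fingertips stand bot.tip_extent ahead of it and the grasp point (between the pads) lies 2 mm behind it (bot.tip_extent is the distance from the TCP to the fingertips, in m); z points along the fingers, y is the line along which they close (so a half turn about z gives the same grasp; the last joint's range is limited). The gripper opens to 92 mm and grips with 3 to 60 N. Pads are 19 mm wide; open, the fingers measure 130 mm over their backs; the gripper's body (75 mm by 190 mm) begins 47 mm behind the grasp point.
Start: joints at [1.408, 0.501, -0.427, 1.55, 0.221, 1.138, -0.21], TCP at [0.269, -0.592, 0.244] pointing down, gripper open.
Joint ranges: [-2.88, 2.88], [-0.31, 2.03], [-1.54, 1.56], [0.2, 2.42], [-1.41, 4.55], [0.19, 2.02], [-2.57, 2.57]. Speed limits (rad/s): [2.57, 2.57, 3.14, 3.14, 3.14, 3.14, 3.14].

INTERFACE

Orientations are given as a unit quaternion [w, x, y, z].
In Python, from station import bot, viewer gives the robot as it stands.
- The arm moves only by the shell command python3 -m jog 'ROWS' [FORCE]. ROWS is JSON, a list that holds one entry, the list of rows, each a list of 7 numbers: the turn, a rotation vector about the tool's x, y, z in units of 5 degrees (1.0 is 5 degrees), then the shift along the tool's x, y, z in units of 30 mm (1.0 is 30 mm), then the opening, from -1 (shut) to 1 (fully open). In form: [[[wx, wy, wz, tx, ty, tz, grip], ...]]. A call has exactly 8 rows; each row shifts and turns the commanded pose from where the row before left it, along the tool's axes as they then stand; what a row does not reach is not made up. A row lasts 1/12 s, in which the tool goes at most 41.7 mm and 7.16 degrees, less where a joint would pass 70% of its speed; a pose out of reach is approached as far as the arm can. A call is refused whole if a number of a shift passes 1 or a number of a turn 1, either way. A call with a gripper value outside its range is refused whole. The fingers move at their own pace and stop on an object; FORCE is the grip in N (left out, the last holds). Time passes only in rows, so rows that do not move let the fingers close, or fill a call up. It gives the time, the measured TCP pose, the force, the opening and the grip force at its end, in the units of the state.
- bot.sense(): the state, without advancing time (a new reading comes with each control period).
- viewer.grab_frame(name): name is "scene" or "top" or "wrist"; returns (picture, depth): 480x640x3 uint8, red, green, blue; 480x640 float32, m along the optical axis (not along the pixel's ray), 0 where there is no reading.
- viewer.camera_params(name): a dict with "fx", "fy", "cx", "cy" (pixels), "xyz" and "orientation" of the camera in the world; the wrist camera has in their place "tool_from_camera" (4x4, takes a point from camera to tool coordinates, whose origin is the TCP and whose axes are the flange's). Camera axes: x right, y up, looking along -z (the intrinsics and any distortion apply to the point x, -y, -z); pixel columns grow to the right and rows downward; lengths in m; the calibration is good to about 2 mm. A picture is of the moment at which its call begins: read the wrist's pose just before it. camera_params takes no time and is no camera call.
- bot.close_job(): hands the job in; it is judged then, once.
The state is a dict: "clock": time; "joint_positions": joint angles; "joint_velocities": joint speeds; "tau": joint torques, N m; "eef_pos": TCP position; "eef_rot": TCP orientation; "ft_force": force on the tool from outside, world axes, zero at the start; "ft_torque": the same for the moment, N m; "finger_gap": opening from 0.0 (shut) to 1.0 (fully open); "finger_force": force on a finger pad.
Only numpy, scipy, OpenCV 4.12 (cv2) and the standard library are available. Lean on these libraries where they do the work, as an engineer would, in place of code of your own. Each camera call takes 0.05 s, during which the arm holds its last target. There are 200 camera calls.

TASK

Pull the blue-handled push stick out of the tool holder and with its tip nudge the wafer carrier gently along the dock's channel until it meets the stop hidden under the hood; the fingers must not touch the carrier. Then swing the red lock lever on the hood all the way over to its far side, and last of all put the used stick, tip down, into the holder's open white bin and let go. Leave the carrier at the stop and the two screwdrivers in their wells.

Things in the scene. Friction and masses are not known exactly. Their poses are not given: they have to be found in the camera images.
- push_stick: the push stick: 210 mm long, white square shaft 12 x 12 mm with a black rubber tip, blue square handle 18 x 18 mm from 136 mm to 210 mm above the tip; 45 g. Stands upright in one of the three wells (any of them), loose by up to 2 mm each side. Origin at the tip's end face, z along the stick towards the handle; its flat sides face x and y
- stick_grip (a point): point on the push stick's axis inside the blue handle, 180 mm above the tip: a good place to grip
- stick_tip (a point): centre of the push stick's tip end. Carry the stick high: a white lamp supply box 206 mm high (x 0.29 to 0.55 m, y 0 to 0.21 m) stands between robot and holder, right beside the dock, and the screwdrivers reach 208 mm
- holder: the fixed tool holder: grey block 46 (x) x 130 (y) x 85 mm with three square wells 16 mm wide in a row along y, floors 10 mm above the bench, well axes at y = -84, -42 and 0 mm; joined at its +y end by the open white bin. Origin under the axis of the well nearest to the bin, at bench height; x and y level, z up
- bin (a point): centre of the inner floor (4 mm above the bench) of the open white bin for used tools: 68 x 68 mm inside, walls 4 mm thick, rim 85 mm above the bench
- dock: the fixed dock: black floor 8 mm above the bench, a straight channel 70 mm wide along x between white rails 12 mm high, open at its -x end (x = -90 mm); a white hood covers it from its mouth at x = 0 to x = 86 mm, underside 30 mm, roof 36 mm above the bench, lever block up to 61 mm. Origin on the channel's centre line at the hood mouth, bench height. The carrier is pushed in +x
- carrier: pale round wafer carrier, 64 mm diameter, 14 mm high, 35 g, lying in the open part of the channel with its underside on the floor 8 mm above the bench. Origin at the centre of its underside. It slides freely
- end_stop: the hidden black stop under the hood, 50 mm wide; how deep it stands varies by some mm. Origin at the middle of its contact face, which faces -x of the dock, 10 mm above the bench. When home the carrier touches it, so the carrier's centre is 32 mm in front of the face, and its near edge still shows 2 to 10 mm outside the hood mouth
- lock_lever (a joint): angle of the red lock lever on the hood: 0 = leaning towards -x of the dock (open), grows as it swings to +x, 1.0 = far end (locked). It stays where it is left; light friction
- lock_lever_tip (a point): centre of the red ball (26 mm diameter) on the lever. The lever swings in the dock's x-z plane 18 mm to the -y side of the centre line, 60 mm long, about a pivot at dock x = 50 mm, 58 mm above the bench: ball at dock x = 21 mm when open and 79 mm when locked, 111 mm high at both ends. Push it in dock +x, with about 1 N, by the fingers or the stick
- driver_orange: bystander: screwdriver with orange round handle, 198 mm long, standing in another well; leave it. Mind the monitors: the one on the robot's right (y < -0.17 m) is 500 mm high, so swing in above it; the left one's screen overhangs from 280 mm up, at y > 0.33 m
- driver_black: bystander: screwdriver with black round handle, 198 mm long, standing in another well; leave it
Not all that is in view belongs to the job. What is shaped like the carrier but pink or yellow is not meant.

How it is judged:
On the way, in this order (a step that is already met when the one before it is completed fails the run):
1. the push stick is out of its well: its tip is above the holder (height (world z) of stick_tip above 0.09 m), for 0.1 s.
2. the carrier is home at the stop (x of carrier in the frame of end_stop between -0.0345 and -0.029 m and y of carrier in the frame of dock between -0.006 and 0.006 m and angle between carrier's own z axis and vertical below 0.06 rad), for 0.2 s.
3. the lock lever is over at the far side (value of joint lock_lever above 0.85 rad), for 0.2 s.
4. the push stick stands tip down in the bin, let go and at rest (horizontal distance between stick_tip and bin below 0.046 m and z of stick_tip in the frame of bin below 0.015 m and angle between push_stick's own z axis and vertical below 0.9 rad and contact force between the fingers and push_stick below 0.1 N and linear speed of push_stick below 0.03 m/s), for 0.2 s.
At the end, for the whole second after the job is handed in: The carrier lies flat in the channel within 2.5 mm of the stop and within 6 mm of the centre line, the push stick rests tip down in the white bin (tip within 15 mm of the bin's floor, leaning less than 0.9 rad), released and still, and the lock lever stands beyond 0.85 rad (all of step 2 and all of step 4 and value of joint lock_lever above 0.85 rad); the robot touches nothing.
It fails at once if the fingers touch the carrier (contact force between the fingers and carrier above 0.5 N).
It fails at once if the carrier is pushed harder than 20 N (contact force between push_stick and carrier above 20 N).
It fails at once if a screwdriver is lifted or knocked out of its well (distance of any of driver_orange, driver_black from where it was at the start of the episode above 0.03 m).
It also fails if it takes over 64 s, if anything falls off the work surface, if the arm or the gripper's body presses on something with over 40 N, if the wrist force passes 120 N, or if a joint passes its speed limit or range.

## Working session

There is one attempt and no reset: what is moved stays moved. The work goes in short steps, Python scripts to look and compute and a shell command to move; the robot and the scene stay as the last step left them, time stands still between calls to the robot, and variables do not carry over. Pictures are saved under pics/ and viewed, at most 10 in all, crops included, and the job is handed in when it is done.

```bash
ls; mkdir -p pics
cat > h.py <<'E'
import numpy as np, cv2
from station import bot, viewer
from scipy.spatial.transform import Rotation as R
def q2R(q): return R.from_quat([q[1],q[2],q[3],q[0]]).as_matrix()
def cam(name):
    p=viewer.camera_params(name)
    if 'xyz' in p: return p,q2R(p['orientation']),np.array(p['xyz'])
    s=bot.sense();T=np.eye(4);T[:3,:3]=q2R(s['eef_rot']);T[:3,3]=s['eef_pos']
    M=T@np.array(p['tool_from_camera']);return p,M[:3,:3],M[:3,3]
def points(name):
    p,Rm,t=cam(name);im,d=viewer.grab_frame(name)
    v,u=np.mgrid[:480,:640]
    P=np.stack([(u-p['cx'])/p['fx']*d,-(v-p['cy'])/p['fy']*d,-d],-1)
    return im,d,P@Rm.T+t
def ray(name,u,v,z):
    p,Rm,t=cam(name);r=Rm@np.array([(u-p['cx'])/p['fx'],-(v-p['cy'])/p['fy'],-1])
    return t+r*(z-t[2])/r[2]
E
python3 - <<'E'
from h import *
for n in ('scene','top'):
    im,d,P=points(n); cv2.imwrite(f'pics/{n}0.png',im[:,:,::-1]); np.savez(f'{n}0.npz',im=im,d=d,P=P)
    print(viewer.camera_params(n))
print(bot.sense(),bot.tip_extent); print(viewer.camera_params('wrist'))
E
```

```text
pics
{'fx': 524.7997378965631, 'fy': 524.7997378965631, 'cx': 319.26225555731344, 'cy': 235.86580813047848, 'xyz': array([ 0.19085635, -0.17234528,  1.07022457]), 'orientation': array([ 0.92053522,  0.28614152, -0.08193759, -0.25302997])}
{'fx': 623.84293255886, 'fy': 623.84293255886, 'cx': 316.5530024151076, 'cy': 235.78193106008558, 'xyz': array([0.40529179, 0.39154018, 1.51529517]), 'orientation': array([-0.69765256, -0.02796955,  0.02632552,  0.71540588])}
{'clock': 0.1, 'joint_positions': array([ 1.40821221,  0.50173291, -0.42679244,  1.55135912,  0.22080353,
        1.13828612, -0.21028622]), 'joint_velocities': array([ 3.73922377e-04, -1.08413595e-04, -6.67316345e-04, -2.52852000e-03,
        1.80885439e-05, -4.33152614e-04, -1.67538440e-03]), 'tau': array([-1.11532738e-02, -5.67873609e+01, -5.83882347e+00, -2.79915780e+01,
       -6.90523675e-02,  2.40301481e-02,  3.20538834e-05]), 'eef_pos': array([ 0.26817838, -0.59143554,  0.2427883 ]), 'eef_rot': array([-8.52047182e-04,  9.77417971e-01,  2.11313411e-01, -1.60221030e-04]), 'ft_force': array([ 0.2374009 ,  0.20513253, -0.61920065]), 'ft_torque': array([0.02568485, 0.02512752, 0.00468445]), 'finger_force': 0.0, 'finger_gap': 0.9954830743574594} 0.017
{'fx': 358.1381858861532, 'fy': 358.1381858861532, 'cx': 317.47790324212696, 'cy': 235.2165475119613, 'tool_from_camera': array([[ 9.59485102e-04,  9.69367867e-01,  2.45611520e-01,
         6.66060451e-02],
       [ 9.99999532e-01, -9.61392691e-04, -1.12134279e-04,
         1.34513807e-06],
       [ 1.27429753e-04,  2.45611512e-01, -9.69368335e-01,
        -1.40959746e-01],
       [ 0.00000000e+00,  0.00000000e+00,  0.00000000e+00,
         1.00000000e+00]])}
```

View pics/scene0.png

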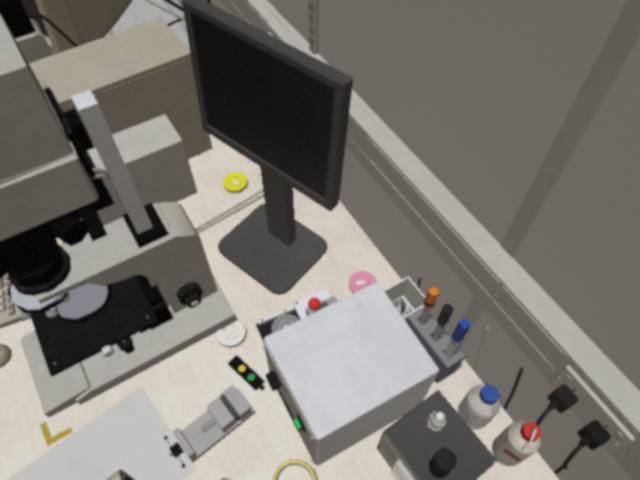

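View pics/top0.png

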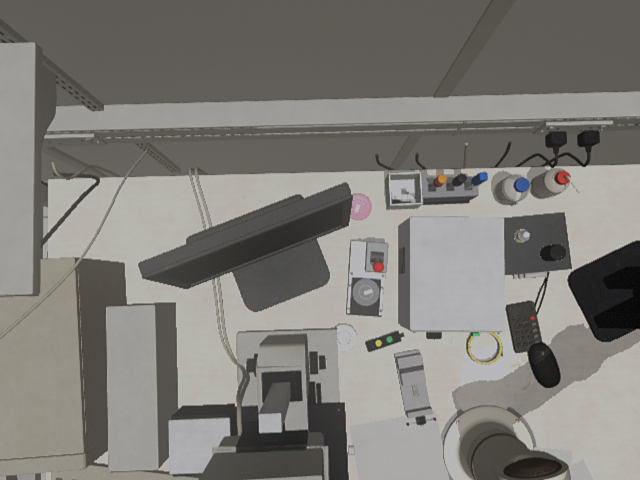

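The top view (up = +x, left = +y) shows these candidates:
- **Stick:** blue objects are the square handle in the holder's right-hand well (480,178) and the bottle cap (515,185). The handle stands in the holder, so it is the stick.
- **Carrier:** round objects are the pale disc in the dock channel (366,292), a loose white disc (343,335), and pink (360,207) and yellow ones. The one in the channel is the carrier.
- **Other:** red ball at (378,267), bin at (405,190).

Next I'll make an enlarged crop and measure.

Run:
```python
from h import *
z=np.load('top0.npz');im,d,P=z['im'],z['d'],z['P']
c=np.hstack([cv2.resize(im[160:220,380:530],(750,300),interpolation=cv2.INTER_CUBIC)]);c2=cv2.resize(im[230:350,325:475],(375,300))
o=np.zeros((600,750,3),np.uint8);o[:300]=c;o[300:,:375]=c2
z2=np.load('scene0.npz');o[300:,375:]=cv2.resize(z2['im'][260:380,370:520],(375,300))
cv2.imwrite('pics/crop.png',o[:,:,::-1])
for n,zz in(('top',z),('scene',z2)):
    im,P=zz['im'],zz['P'];h=cv2.cvtColor(im,cv2.COLOR_RGB2HSV)
    for nm,lo,hi in(('blue',(100,130,60),(130,255,255)),('red',(0,170,90),(6,255,255)),('orange',(8,150,100),(17,255,255))):
        m=cv2.inRange(h,lo,hi);k,l,s,ce=cv2.connectedComponentsWithStats(m)
        for i in range(1,k):
            if s[i,4]>20:
                q=P[l==i];print(n,nm,s[i].tolist(),ce[i].round(1),'med',np.median(q,0).round(3),'min',np.percentile(q,5,0).round(3),'max',np.percentile(q,95,0).round(3))
im,P=z['im'],z['P']
# height map of dock, holder
for (a,b,e,f,st) in((236,322,340,394,4),(165,212,380,500,4)):
    print('cols',list(range(e,f,st)))
    for v in range(a,b,st): print(v,(P[v,e:f:st,2]*1000).round().astype(int).tolist())
```

```text
top blue [479, 173, 8, 8, 59] [482.6 176.3] med [0.622 0.042 0.219] min [0.615 0.035 0.214] max [0.628 0.049 0.224]
top blue [515, 178, 14, 14, 141] [521.8 184.5] med [ 0.615 -0.068  0.133] min [ 0.603 -0.08   0.129] max [ 0.627 -0.055  0.138]
top red [557, 172, 12, 12, 79] [562.5 177.5] med [ 0.625 -0.153  0.148] min [ 0.615 -0.163  0.143] max [ 0.638 -0.142  0.153]
top orange [438, 175, 9, 10, 43] [441.8 178.8] med [0.622 0.124 0.206] min [0.613 0.117 0.194] max [0.629 0.133 0.211]
scene blue [453, 319, 17, 22, 192] [461.  329.1] med [0.615 0.035 0.209] min [0.613 0.029 0.168] max [0.626 0.043 0.222]
scene blue [481, 386, 17, 17, 218] [489.2 393.9] med [ 0.613 -0.072  0.135] min [ 0.601 -0.084  0.131] max [ 0.626 -0.061  0.137]
scene red [310, 299, 9, 10, 72] [313.9 303.6] med [0.437 0.25  0.123] min [0.431 0.243 0.117] max [0.444 0.258 0.127]
scene red [523, 424, 14, 15, 110] [527.8 429.4] med [ 0.621 -0.154  0.149] min [ 0.613 -0.162  0.145] max [ 0.637 -0.148  0.152]
scene orange [426, 287, 13, 17, 140] [431.7 294.8] med [0.616 0.119 0.204] min [0.611 0.113 0.175] max [0.626 0.1
[... 2310 characters left out ...]
 -3, 4, 25]
189 [-2, -1, 72, 3, 0, 2, 1, 5, 1515, 33, 85, 81, 78, 93, 86, 80, 87, 78, 67, 86, 86, 82, 82, 83, 79, 0, -5, -2, -2, 39]
193 [-7, 6, 69, 3, 5, 0, -1, 2, 9, 27, 80, 84, 83, 83, 85, 90, 83, 77, 1515, 85, 85, 89, 88, 85, 80, 2, 0, -4, 1, 39]
197 [-3, 0, 60, -2, 4, 0, 0, 2, 1, 18, 74, 89, 84, 79, 83, 76, 68, 69, 65, 60, 60, 58, 52, 53, -3, 1, -3, -1, -3, 22]
201 [1, -7, 60, 6, 1, 3, 0, 7, -4, 18, 75, 10, 4, 5, 2, 7, 6, 0, 4, -4, 3, 9, 3, -2, -1, -1, -5, -4, -6, -2]
205 [4, 3, 45, 80, 77, 83, 67, 66, 72, 60, 59, 1, 2, -3, -2, 6, -1, 1, 0, 0, 3, -4, 5, -3, -1, 4, 0, 1, -1, -4]
209 [0, 3, 5, -1, 1, 1, -2, 3, -1, 0, -3, 2, 3, -1, 1, -3, -5, -4, -6, -3, -1, -1, 1, 0, -4, -1, -4, -1, 1, 0]
```

View pics/crop.png

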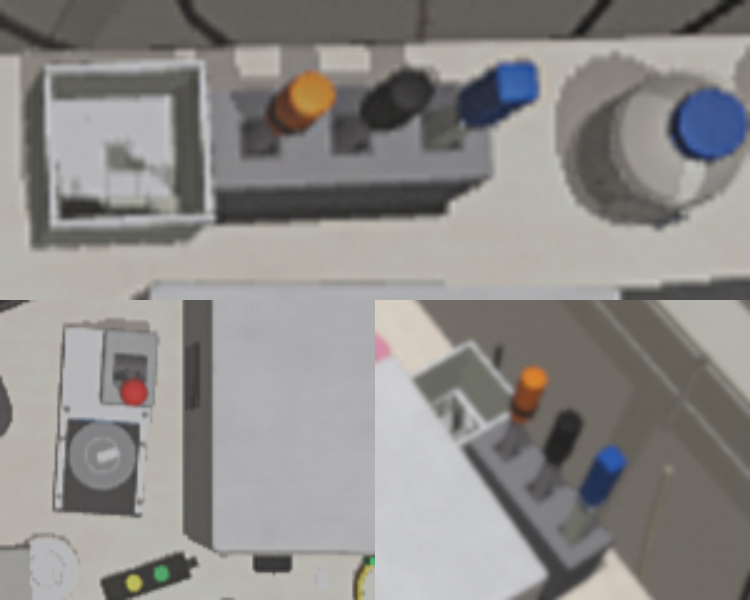

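The crop confirms it: the blue square handle stands in the −y end well next to the black driver, and the blue bottle cap is separate. The grey disc lies in the dock channel with the red ball on the hood. Next come the frame measurements and a coarse obstacle map.

Run:
```python
from h import *
z=np.load('top0.npz');im,P=z['im'],z['P']; zs=np.load('scene0.npz')
def rect(m,zz,nm):
    m=m.astype(np.uint8);k,l,s,ce=cv2.connectedComponentsWithStats(m);i=1+np.argmax(s[1:,4])
    v,u=np.nonzero(l==i);w=np.array([ray('top',a,b,zz)[:2] for a,b in zip(u,v)],np.float32)
    print(nm,s[i].tolist(),'rect c,size,ang',[np.round(t,4) for t in cv2.minAreaRect(w)],w.min(0).round(4),w.max(0).round(4))
H=P[...,2]; box=lambda u0,u1,v0,v1:(lambda M:(M.__setitem__((slice(v0,v1),slice(u0,u1)),True),M)[1])(np.zeros(H.shape,bool))
rect((abs(H-.084)<.012)&box(380,485,165,212),.085,'holder top')
rect((abs(H-.036)<.012)&box(342,392,236,282),.036,'hood roof')
rect((abs(H-.060)<.008)&box(342,392,236,282),.061,'lever block')
g=cv2.cvtColor(im,cv2.COLOR_RGB2GRAY);G=cv2.resize(g[275:325,335:400],None,fx=6,fy=6,interpolation=cv2.INTER_CUBIC)
c=cv2.HoughCircles(G,cv2.HOUGH_GRADIENT,1,100,param1=80,param2=15,minRadius=60,maxRadius=100)
print(c)
for a,b,r in c[0][:2]:
    u,v=335+(a+.5)/6-.5,275+(b+.5)/6-.5; print('carrier',u,v,r/6,ray('top',u,v,.022).round(4), 'R',r/6/623.8*1.493)
# red ball and blue top by two-view
h=cv2.cvtColor(im,cv2.COLOR_RGB2HSV);m=cv2.inRange(h,(0,130,70),(8,255,255))|cv2.inRange(h,(172,130,70),(180,255,255))
m[:,400:]=0;v,u=np.nonzero(m);print('ball top',u.mean(),v.mean(),len(u),ray('top',u.mean(),v.mean(),.111).round(4),ray('scene',313.9,303.6,.111).round(4))
for n,zz in(('top',z),('scene',zs)):
    m=cv2.inRange(cv2.cvtColor(zz['im'],cv2.COLOR_RGB2HSV),(100,130,60),(130,255,255))>0
    q=zz['P'][m&(zz['P'][...,2]>.2)&(zz['P'][...,1]>0)];vv,uu=np.nonzero(m&(zz['P'][...,2]>.21)&(zz['P'][...,1]>0))
    print('blue top',n,ray(n,uu.mean(),vv.mean(),.22).round(4),len(uu))
A=np.concatenate([zz['P'][(zz['d']>.1)] for zz in(z,zs)])
xs=np.arange(.0,.95,.05);ys=np.arange(.7,-.75,-.05)
print('max height cm; y cols',(ys*100).round().astype(int).tolist())
for x in xs[::-1]:
    print(round(x*100),[int(round(100*q.max())) if len(q:=A[(A[:,0]>=x)&(A[:,0]<x+.05)&(A[:,1]>=y)&(A[:,1]<y+.05)&(A[:,2]<1.2),2])else '.' for y in ys])
```

```text
holder top [388, 172, 91, 34, 1065] rect c,size,ang [array([0.6183, 0.1217]), array([0.2078, 0.077 ]), np.float64(88.5438)] [0.5814 0.0178] [0.6587 0.2253]
hood roof [349, 241, 36, 41, 712] rect c,size,ang [array([0.4564, 0.2767]), array([0.0829, 0.0947]), np.float64(88.0928)] [0.4088 0.2362] [0.5047 0.3192]
lever block [365, 241, 23, 32, 449] rect c,size,ang [array([0.4652, 0.2555]), array([0.05  , 0.0699]), np.float64(84.6501)] [0.4287 0.2295] [0.502  0.2828]
[[[183.5 102.5  80.2]]]
carrier 365.16666 291.66666 13.366666 [0.3838 0.2811 0.022 ] R 0.031991716
ball top 378.18518518518516 266.51851851851853 81 [0.4406 0.2567 0.111 ] [0.44   0.2549 0.111 ]
blue top top [0.6211 0.0423 0.22  ] 59
blue top scene [0.6189 0.0361 0.22  ] 92
max height cm; y cols [70, 65, 60, 55, 50, 45, 40, 35, 30, 25, 20, 15, 10, 5, 0, -5, -10, -15, -20, -25, -30, -35, -40, -45, -50, -55, -60, -65, -70]
90 ['.', '.', '.', '.', '.', '.', '.', '.', '.', '.', '.', '.', '.', '.', '.', '.', '.', '.', '.', '.', '.', '.', '.', '.', '.', '.', '.', '.', '.']
85 ['.', '.', '.', '.', '.', '.', '.', '.', '.', '.', '.', '
[... 1352 characters left out ...]
, '.', '.', '.', '.']
25 [21, 1, 2, 6, 29, 29, 29, 14, 5, 2, 2, 20, 20, 21, 21, 3, 2, 3, 1, 1, 2, 2, 1, '.', '.', '.', '.', '.', '.']
20 [21, 1, 3, 33, 36, 59, 59, 14, 5, 1, 5, 6, 5, 1, 3, 2, 2, 4, 4, 1, 1, 1, 1, '.', '.', '.', '.', '.', '.']
15 [21, 38, 39, 70, 71, 71, 71, 71, 19, 1, 5, 6, 5, 1, 1, 1, 1, 4, 4, 1, 1, 1, 1, '.', '.', '.', '.', '.', '.']
10 [21, 38, 39, 38, 34, 71, 71, 71, 19, 1, 2, 5, 5, 1, 2, 2, 1, 2, 1, 1, 1, 1, 1, '.', '.', '.', '.', '.', '.']
5 [21, 39, 38, 38, 34, 41, 45, 63, 20, 1, 1, 5, 5, 39, 41, 41, 35, 1, 1, 1, 1, 1, 1, '.', '.', '.', '.', '.', '.']
0 [21, '.', '.', '.', '.', 22, 46, 53, 19, 1, 1, 1, 2, 39, 40, 38, 12, 1, 1, 1, 1, 1, 0, '.', '.', '.', '.', '.', '.']
```

```bash
python3 -m jog '[[[0,0,-1,0,0,-1,1],[0,0,-1,0,0,-1,1],[0,0,-1,0,0,-1,1],[0,0,-1,0,0,-1,1],[0,0,-1,0,0,-1,1],[0,0,-1,0,0,-1,1],[0,0,-1,0,0,-1,1],[0,0,-1,0,0,-1,1]]]'; python3 -m jog '[[[0,0,-1,0,0,-1,1],[0,0,-1,0,0,-1,1],[0,0,-1,0,0,-1,1],[0,0,-1,0,0,0,1],[0,0,-1,0,0,0,1],[0,0,-0.12,0,0,0,1],[0,0,0,0,0,0,1],[0,0,0,0,0,0,1]]]'; python3 -c "
from h import *
s=bot.sense();print(s['eef_pos'],q2R(s['eef_rot']).round(3),s['joint_positions'].round(2))
for n in('top0','scene0'):
    P=np.load(n+'.npz')['P'];m=(P[...,2]>.25)&(P[...,2]<.6)&(P[...,0]>.65)&(P[...,1]>-.1)&(P[...,1]<.4);print(n,m.sum(),np.percentile(P[m][:,0],[1,5,50]) if m.sum() else '')"
```

```text
clock: 0.77
eef_pos: [0.2682, -0.5916, 0.4848]
eef_rot: [-0.0, 0.845, 0.535, 0.0]
ft_force: [0.5, -0.3, 0.5]
finger_gap: 1.007
finger_force: 0.0
clock: 1.43
eef_pos: [0.2683, -0.5919, 0.5729]
eef_rot: [-0.001, 0.708, 0.706, 0.0]
ft_force: [0.1, -0.0, 0.0]
finger_gap: 1.001
finger_force: 0.0
[ 0.2683069  -0.5919396   0.57289327] [[ 0.002  1.    -0.001]
 [ 1.    -0.002  0.001]
 [ 0.001 -0.001 -1.   ]] [ 1.47  0.45 -0.66  0.94  0.28  1.83  0.93]
top0 20152 [0.79534917 0.79665079 0.80100181]
scene0 40793 [0.79418876 0.79573418 0.80023545]
```

```bash
for i in 1 2; do :; done; python3 -m jog '[[[0,0,0,1,0.45,0,1],[0,0,0,1,0.45,0,1],[0,0,0,1,0.45,0,1],[0,0,0,1,0.45,0,1],[0,0,0,1,0.45,0,1],[0,0,0,1,0.45,0,1],[0,0,0,1,0.45,0,1],[0,0,0,1,0.45,0,1]]]'; python3 -m jog '[[[0,0,0,1,0.45,0,1],[0,0,0,1,0.45,0,1],[0,0,0,1,0.45,0,1],[0,0,0,1,0.45,0,1],[0,0,0,1,0.45,0,1],[0,0,0,1,0.45,0,1],[0,0,0,1,0.45,0,1],[0,0,0,1,0.45,0,1]]]'; python3 -c "
from h import *
s=bot.sense();print(s['eef_pos'],q2R(s['eef_rot']).round(3),s['joint_positions'].round(2))"
```

```text
clock: 2.1
eef_pos: [0.3767, -0.3502, 0.5734]
eef_rot: [-0.0, 0.708, 0.706, -0.0]
ft_force: [1.2, -0.0, -0.1]
finger_gap: 1.0
finger_force: 0.0
clock: 2.77
eef_pos: [0.4845, -0.1104, 0.5736]
eef_rot: [0.0, 0.708, 0.706, -0.0]
ft_force: [0.8, -0.3, 0.1]
finger_gap: 1.001
finger_force: 0.0
[ 0.48454158 -0.11040723  0.5736225 ] [[ 0.003  1.    -0.   ]
 [ 1.    -0.003 -0.001]
 [-0.001 -0.    -1.   ]] [ 1.03  0.13 -0.98  1.34  0.11  1.73  0.07]
```

```bash
python3 -m jog '[[[0,0,0,1,0.2,0.5,1],[0,0,0,1,0.2,0.5,1],[0,0,0,1,0.2,0.5,1],[0,0,0,1,0.2,0.5,1],[0,0,0,1,0.2,0.5,1],[0,0,0,1,0.2,0.5,1],[0,0,0,1,0.2,0.5,1],[0,0,0,0.7,0.2,0.5,1]]]'; python3 -c "
from h import *
im,d,P=points('wrist');cv2.imwrite('pics/w1.png',im[:,:,::-1]);s=bot.sense();print(s['eef_pos'],s['joint_positions'].round(2));p,Rm,t=cam('wrist');np.savez('w1.npz',im=im,d=d,P=P,R=Rm,t=t)"
```

```text
clock: 3.43
eef_pos: [0.5318, 0.122, 0.4528]
eef_rot: [-0.0, 0.707, 0.707, 0.0]
ft_force: [-0.4, 1.5, 0.1]
finger_gap: 0.999
finger_force: 0.0
[0.53080495 0.12538704 0.44986131] [ 0.58  0.3  -1.08  1.5   0.26  1.51 -0.5 ]
```

View pics/w1.png

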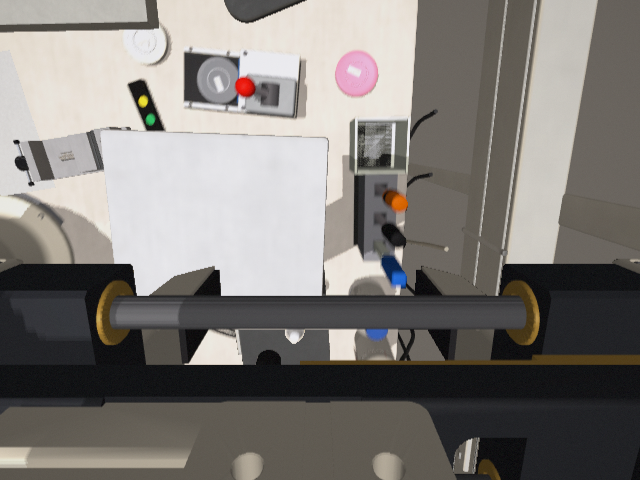

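```bash
cat > meas.py <<'E'
from h import *
im,d,P=points('wrist');p,Rm,t=cam('wrist');H=P[...,2]
print(bot.sense()['eef_pos'])
def rc(u,v,z):
    r=np.stack([(u-p['cx'])/p['fx'],-(v-p['cy'])/p['fy'],-np.ones_like(u,dtype=float)],-1)@Rm.T
    return t+r*((z-t[2])/r[...,2])[...,None]
def reg(u0,u1,v0,v1):
    M=np.zeros(H.shape,bool);M[v0:v1,u0:u1]=1;return M
def rect(m,z,nm):
    k,l,s,ce=cv2.connectedComponentsWithStats(m.astype(np.uint8));i=1+np.argmax(s[1:,4]);v,u=np.nonzero(l==i)
    w=rc(u,v,z)[:,:2].astype(np.float32);r=cv2.minAreaRect(w);print(nm,s[i].tolist(),np.round(r[0],4),np.round(r[1],4),round(r[2],2))
if __name__=='__main__':
    np.savez('w2.npz',im=im,d=d,P=P)
    rect((abs(H-.036)<.010)&reg(230,310,40,125),.036,'hood')
    rect((H>.013)&(H<.07)&reg(175,310,40,125),.03,'dock all')
    rect((abs(H-.085)<.012)&reg(340,420,110,265),.085,'holder+bin')
    h=cv2.cvtColor(im,cv2.COLOR_RGB2HSV);m=cv2.inRange(h,(0,150,70),(8,255,255))|cv2.inRange(h,(172,150,70),(180,255,255));m[:,300:]=0;m[130:]=0
    v,u=np.nonzero(m);print('ball',u.mean(),v.mean(),len(u),rc(np.array([u.mean()]),np.array([v.mean()]),.111))
    for nm,lo,hi,z in(('blue',(100,130,60),(130,255,255),.22),('orange',(5,150,90),(17,255,255),.208)):
        m=(cv2.inRange(h,lo,hi)>0)&(H>z-.010)&reg(370,420,180,300);v,u=np.nonzero(m);print(nm,len(u),u.mean(),v.mean(),rc(np.array([u.mean()]),np.array([v.mean()]),z),np.median(H[m]));rect(m,z,nm)
    g=cv2.cvtColor(im,cv2.COLOR_RGB2GRAY);G=cv2.resize(g[40:130,175:260],None,fx=5,fy=5,interpolation=cv2.INTER_CUBIC)
    c=cv2.HoughCircles(G,cv2.HOUGH_GRADIENT,1,200,param1=80,param2=15,minRadius=80,maxRadius=150)
    for a,b,r in c[0]:
        u,v=175+(a-2)/5,40+(b-2)/5;print('carrier',u,v,r/5,rc(np.array([u]),np.array([v]),.022))
    # rails: outer edges along columns 190..240, brightness jump profile
    for c in range(190,300,10):
        q=g[40:125,c].astype(int);print(c,q.tolist()) if c in(190,230) else 0
    cv2.imwrite('pics/w2.png',cv2.resize(im[35:125,170:310],(784,504),interpolation=cv2.INTER_CUBIC)[:,:,::-1])
E
python3 meas.py
```

```text
[0.53069672 0.12304415 0.45108325]
hood [239, 53, 63, 52, 1544] [0.4597 0.2815] [0.0615 0.0876] 84.69
dock all [185, 50, 118, 72, 5357] [0.4191 0.2737] [0.087  0.1687] 84.75
holder+bin [355, 122, 58, 143, 2794] [0.621  0.1187] [0.0771 0.2023] 0.92
ball 245.70623145400594 91.17804154302671 337 [[0.43896416 0.25401973 0.111     ]]
blue 275 399.0581818181818 284.53818181818184 [[0.62160632 0.03942516 0.22      ]] 0.21948064129161782
blue [391, 276, 17, 18, 274] [0.6216 0.0393] [0.0178 0.0206] 3.23
orange 270 400.06666666666666 208.9777777777778 [[0.62017148 0.12216039 0.208     ]] 0.20756952292373118
orange [391, 200, 19, 19, 269] [0.6201 0.1221] [0.018  0.0207] 46.81
carrier 222.5 82.3 25.0 [[0.3878722  0.27819072 0.022     ]]
190 [224, 224, 224, 223, 222, 223, 224, 224, 224, 223, 209, 163, 132, 158, 192, 166, 70, 46, 49, 50, 52, 52, 50, 52, 50, 51, 53, 50, 50, 52, 52, 54, 53, 54, 51, 53, 55, 51, 54, 53, 53, 53, 54, 53, 52, 52, 52, 55, 53, 54, 54, 54, 54, 52, 55, 56, 57, 56, 53, 56, 57, 57, 55, 54, 56, 113, 167, 109, 113, 143, 150, 103, 194, 233, 232, 231, 232, 230, 231, 230, 230, 230, 231, 230, 229]
230 [221, 222, 223, 224, 223, 224, 224, 223, 224, 225, 226, 226, 227, 225, 214, 180, 124, 130, 182, 199, 82, 59, 54, 61, 96, 135, 149, 149, 150, 148, 147, 149, 149, 149, 149, 149, 149, 149, 152, 155, 164, 174, 180, 188, 186, 189, 189, 183, 177, 158, 148, 149, 150, 148, 150, 150, 150, 150, 149, 150, 151, 150, 150, 150, 135, 73, 34, 46, 58, 107, 195, 236, 235, 235, 213, 85, 163, 228, 229, 227, 226, 227, 228, 228, 227]
```

View pics/w2.png

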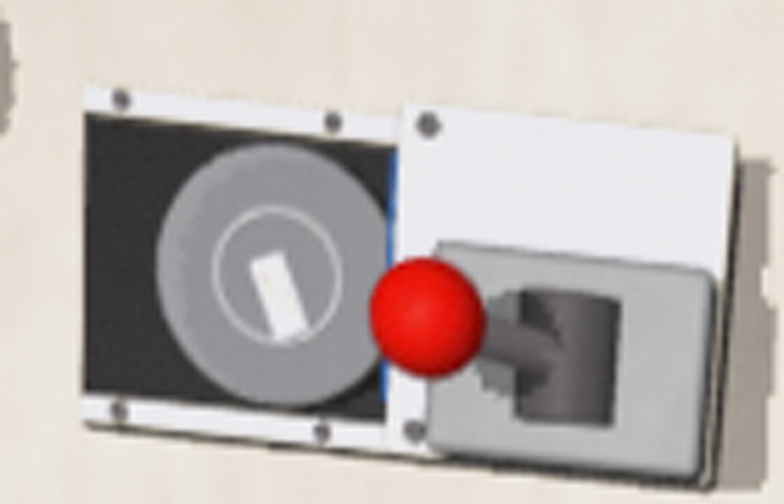

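The crop shows the dock yawed about −5°. The carrier's ring centre is near crop (278,276), the inner rail edges run (85,113)–(395,148) and (85,392)–(385,420), and the hood roof corners are near (402,102) and (735,135). Casting these as rays.

```bash
cat > r2.py <<'E'
from h import *
def C(x,y,z): return ray('wrist',170+(x+.5)/5.6-.5,35+(y+.5)/5.6-.5,z)[:2]
a,b=C(85,113,.008),C(395,148,.008);c,d=C(85,392,.02),C(385,420,.02);e,f=C(402,102,.036),C(735,135,.036)
for n,p,q in(('up',a,b),('lo',c,d),('roof',e,f)): print(n,p.round(4),q.round(4),np.degrees(np.arctan2(*(q-p)[::-1])).round(2))
yaw=np.radians(-5.2);ux=np.array([np.cos(yaw),np.sin(yaw)]);uy=np.array([-ux[1],ux[0]])
m=(a+b)/2@uy,(c+d)/2@uy;print('channel width',m[0]-m[1],'centre uy',sum(m)/2)
car=C(278,275,.022);print('carrier',car.round(4),'uy off',car@uy-sum(m)/2)
ball=np.array([.4390,.2540]);print('ball y-off',ball@uy-sum(m)/2)
print('mouth ux at roof',e@ux,'ball-21',ball@ux-.021,'roof len',(f-e)@ux,'start',a@ux+.09,c@ux+.09,'carrier ux',car@ux)
bl=C(390,300,.036);print(bl@ux)
E
python3 r2.py
```

```text
up [0.3301 0.3184] [0.4125 0.3103] -5.64
lo [0.3285 0.2468] [0.4091 0.2401] -4.73
roof [0.4205 0.3152] [0.505 0.308] -4.89
channel width 0.07078761024467473 centre uy 0.31128958019585595
carrier [0.3829 0.2762] uy off -0.0014915383004258098
ball y-off -0.018547240240574026
mouth ux at roof 0.3902297727276192 ball-21 0.3931725756221748 roof len 0.08474317921302678 start 0.38991614044311584 0.39473996976378234 carrier ux 0.3562896336584318
0.3892504254842446
```

```bash
python3 -m jog '[[[0,0,0,-0.7,0.75,0,-0.1],[0,0,0,-0.7,0.75,0,-0.1],[0,0,0,-0.7,0.75,0,-0.1],[0,0,0,-0.7,0.75,0,-0.1],[0,0,0,0,0,1,-0.1],[0,0,0,0,0,1,-0.1],[0,0,0,0,0,1,-0.1],[0,0,0,0,0,1,-0.1]]]'; python3 -m jog '[[[0,0,0,0,0,0.8,-0.1],[0,0,0,0,0,0,-0.1],[0,0,0,0,0,0,-0.1],[0,0,0,0,0,0,-0.1],[0,0,0,0,0,0,-0.1],[0,0,0,0,0,0,-0.1],[0,0,0,0,0,0,-0.1],[0,0,0,0,0,0,-0.1]]]'; python3 -c "
from h import *
s=bot.sense();print(s['eef_pos'],q2R(s['eef_rot']).round(3),s['joint_positions'].round(2),s['finger_gap'])
im,d,P=points('wrist');h=cv2.cvtColor(im,cv2.COLOR_RGB2HSV);m=(cv2.inRange(h,(100,130,60),(130,255,255))>0)
k,l,st,ce=cv2.connectedComponentsWithStats(m.astype(np.uint8))
for i in range(1,k):
  if st[i,4]>30: print(st[i].tolist(),ce[i].round(1),np.median(P[l==i],0).round(4))
cv2.imwrite('pics/w3.png',im[:,:,::-1])"
```

```text
clock: 4.2
eef_pos: [0.6225, 0.0332, 0.3326]
eef_rot: [0.0, 0.708, 0.706, -0.0]
ft_force: [-0.4, 0.5, 0.6]
finger_gap: 0.481
finger_force: 0.0
clock: 4.87
eef_pos: [0.6229, 0.0352, 0.3107]
eef_rot: [0.001, 0.707, 0.707, 0.0]
ft_force: [-0.7, 0.0, 0.8]
finger_gap: 0.452
finger_force: 0.0
[0.62287916 0.03515766 0.31069814] [[ 0.     1.     0.001]
 [ 1.    -0.    -0.   ]
 [-0.     0.001 -1.   ]] [ 0.57  0.53 -0.97  1.53  0.45  1.31 -0.45] 0.45171657970088314
[304, 210, 26, 41, 987] [316.3 230.7] [0.6229 0.0454 0.219 ]
[296, 329, 29, 10, 226] [310.  332.8] [ 0.6187 -0.0779  0.1343]
```

View pics/w3.png

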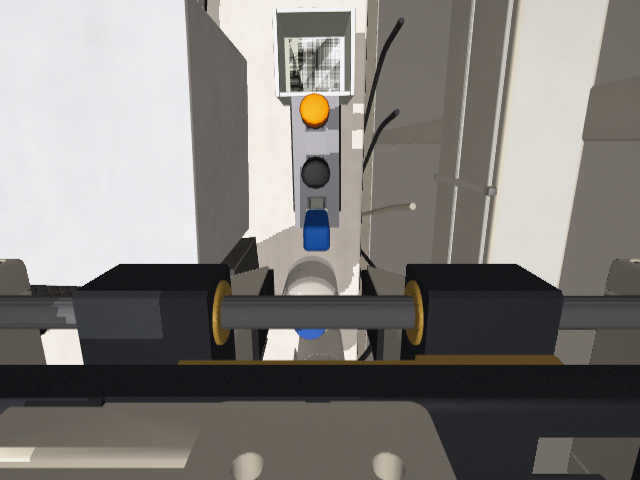

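```bash
python3 -c "
from h import *
for v in (224.5,237.5,250.5): print(v,ray('wrist',316.5,v,.22).round(4))
for u,v in((303.5,240),(329.5,240),(314.5,172)): print(u,ray('wrist',u,v,.22 if v>200 else .208).round(4))
im=cv2.imread('pics/w3.png');print(im[206:254,316].tolist())"
```

```text
224.5 [0.6231 0.0499 0.22  ]
237.5 [0.6231 0.041  0.22  ]
250.5 [0.6231 0.032  0.22  ]
303.5 [0.6144 0.0393 0.22  ]
329.5 [0.6318 0.0393 0.22  ]
314.5 [0.6217 0.0833 0.208 ]
[[101, 110, 109], [98, 103, 101], [99, 91, 81], [110, 93, 80], [80, 38, 13], [77, 35, 5], [80, 39, 14], [79, 38, 12], [80, 38, 11], [80, 39, 13], [80, 39, 14], [81, 39, 14], [79, 38, 13], [80, 40, 12], [79, 38, 10], [82, 41, 16], [79, 38, 5], [81, 42, 16], [80, 38, 11], [85, 41, 12], [107, 50, 17], [129, 63, 19], [140, 70, 22], [150, 77, 32], [156, 79, 28], [160, 83, 37], [158, 82, 34], [159, 82, 34], [158, 81, 32], [157, 82, 32], [158, 81, 33], [157, 82, 34], [156, 81, 32], [156, 80, 30], [155, 78, 29], [154, 79, 31], [153, 77, 24], [153, 79, 27], [151, 75, 25], [151, 75, 24], [151, 76, 26], [151, 77, 26], [147, 73, 25], [133, 66, 22], [125, 78, 56], [139, 132, 131], [163, 173, 183], [165, 174, 184]]
```

```bash
python3 -m jog '[[[0,0,0,0.2,0,0.6,-0.1],[0,0,0,0,0,0.8,-0.1],[0,0,0,0,0,0.8,-0.1],[0,0,0,0,0,0.8,-0.1],[0,0,0,0,0,0.7,-0.1],[0,0,0,0,0,0.37,-0.1],[0,0,0,0,0,0,-0.1],[0,0,0,0,0,0,-0.1]]]'; python3 -m jog '[[[0,0,0,0,0,0,-1],[0,0,0,0,0,0,-1],[0,0,0,0,0,0,-1],[0,0,0,0,0,0,-1],[0,0,0,0,0,0,-1],[0,0,0,0,0,0,-1],[0,0,0,0,0,0,-1],[0,0,0,0,0,0,-1]]]' 30
```

```text
clock: 5.58
eef_pos: [0.6226, 0.0412, 0.1879]
eef_rot: [-0.0, 0.707, 0.707, 0.0]
ft_force: [-0.1, -0.4, -0.2]
finger_gap: 0.452
finger_force: 0.0
clock: 6.25
eef_pos: [0.6232, 0.041, 0.1886]
eef_rot: [0.001, 0.707, 0.707, 0.0]
ft_force: [-0.4, -0.6, 5.6]
finger_gap: 0.196
finger_force: 30.0
```

```bash
python3 -m jog '[[[0,0,0,0,0,-0.3,-1],[0,0,0,0,0,-0.8,-1],[0,0,0,0,0,-1,-1],[0,0,0,0,0,-1,-1],[0,0,0,0,0,-1,-1],[0,0,0,0,0,-1,-1],[0,0,0,0,0,-1,-1],[0,0,0,0,0,-1,-1]]]'; python3 -m jog '[[[0,0,0,0,0,-1,-1],[0,0,0,0,0,0,-1],[0,0,0,0,0,0,-1],[0,0,0,0,0,0,-1],[0,0,0,0,0,0,-1],[0,0,0,0,0,0,-1],[0,0,0,0,0,0,-1],[0,0,0,0,0,0,-1]]]'
python3 - <<'E'
from h import *
s=bot.sense();print(s['eef_pos'],s['joint_positions'].round(2))
im,d,P=points('scene');im2,_,_=points('top');T=s['eef_pos']
def pr(n,X):
    p,Rm,t=cam(n);c=Rm.T@(X-t);return int(p['cx']+p['fx']*c[0]/-c[2]),int(p['cy']-p['fy']*c[1]/-c[2])
o=[]
for n,i in(('scene',im),('top',im2)):
    tip=pr(n,T-[0,0,.178]);g=pr(n,T);print(n,'tip',tip,'grip',g)
    u,v=np.clip(tip[0],50,590),np.clip(tip[1],70,410);i=i.copy();i[tip[1],tip[0]]=[255,0,255];o.append(cv2.resize(i[v-70:v+70,u-50:u+50],(400,560),interpolation=cv2.INTER_NEAREST))
cv2.imwrite('pics/lift.png',np.hstack(o)[:,:,::-1])
E
```

```text
clock: 6.92
eef_pos: [0.6219, 0.0412, 0.4022]
eef_rot: [-0.0, 0.707, 0.707, -0.0]
ft_force: [0.9, 0.2, -0.7]
finger_gap: 0.198
finger_force: 30.0
clock: 7.58
eef_pos: [0.6223, 0.0409, 0.4298]
eef_rot: [-0.001, 0.707, 0.707, -0.0]
ft_force: [-0.1, 0.7, -0.4]
finger_gap: 0.197
finger_force: 30.0
[0.62227884 0.0408813  0.4297646 ] [ 0.56  0.47 -1.    1.34  0.39  1.54 -0.4 ]
scene tip (467, 313) grip (497, 258)
top tip (487, 173) grip (514, 155)
```

View pics/lift.png

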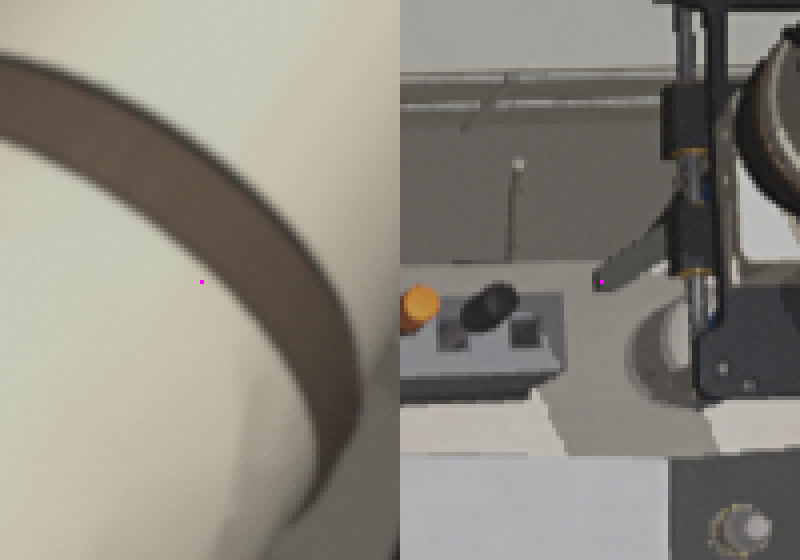

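The lift picture (right half, top view) shows the stick hanging straight, with its black tip at the predicted magenta pixel and its well empty. The drivers have not moved. Next I'll check the left monitor's clearance near the dock.

Run:
```python
from h import *
P=np.concatenate([np.load(n)['P'].reshape(-1,3) for n in('top0.npz','scene0.npz','w1.npz')])
P=P[(P[:,2]>.26)&(P[:,2]<.75)&(P[:,1]>.25)]
for x in np.arange(.3,.7,.025):
    q=P[(P[:,0]>=x)&(P[:,0]<x+.025)]
    if len(q)>3: print(x.round(3),len(q),np.percentile(q[:,1],[1,5]).round(3),np.percentile(q[:,2],[1,99]).round(3))
```

```text
0.3 1966 [0.845 0.847] [0.264 0.327]
0.325 1925 [0.846 0.848] [0.263 0.527]
0.35 1935 [0.847 0.849] [0.262 0.517]
0.375 1880 [0.831 0.848] [0.263 0.589]
0.4 4232 [0.599 0.614] [0.267 0.591]
0.425 7239 [0.533 0.552] [0.273 0.591]
0.45 7548 [0.465 0.483] [0.28 0.59]
0.475 7307 [0.395 0.412] [0.294 0.59 ]
0.5 7861 [0.33  0.341] [0.295 0.59 ]
0.525 4342 [0.33  0.332] [0.31  0.591]
0.55 1067 [0.338 0.339] [0.315 0.592]
0.575 775 [0.773 0.815] [0.275 0.592]
0.6 719 [0.768 0.815] [0.268 0.592]
0.625 713 [0.763 0.815] [0.277 0.592]
0.65 726 [0.814 0.816] [0.485 0.593]
0.675 779 [0.815 0.816] [0.466 0.592]
```

```bash
python3 -m jog '[[[0,0,0,0.4,-0.5,0,-1],[0,0,0,0.8,-1,0,-1],[0,0,0,0.8,-1,0,-1],[0,0,0,0.8,-1,0,-1],[0,0,0,0.8,-1,0,-1],[0,0,0,0.8,-1,0,-1],[0,0,0,0.8,-1,0,-1],[0,0,0,0.8,-1,0,-1]]]'; python3 -m jog '[[[0,0,0,0.8,-1,0,-1],[0,0,0,0.8,-0.8,0,-1],[0,0,0,0.6,-0.4,0,-1],[0,0,0,0.4,0,0,-1],[0,0,1,0,0,0,-1],[0,0,0.02,0,0,0,-1],[0,0,0,0,0,0,-1],[0,0,0,0,0,0,-1]]]'
cat > dk.py <<'E'
from h import *
O=np.array([.4185,.275]);yw=np.radians(-5.1);ux=np.array([np.cos(yw),np.sin(yw)]);uy=np.array([-ux[1],ux[0]])
def dk(p): return np.array([(p[:2]-O)@ux,(p[:2]-O)@uy,p[2]])*1000
if __name__=='__main__':
    s=bot.sense();Rm=q2R(s['eef_rot']);print('dock mm',dk(s['eef_pos']).round(1),'yaw',np.degrees(np.arctan2(Rm[1,1],Rm[0,1])).round(2),'tilt',(Rm[:2,2]*1000).round(1),'q',s['joint_positions'].round(2),s['ft_force'].round(1))
E
python3 dk.py
```

```text
clock: 8.35
eef_pos: [0.3958, 0.2222, 0.4303]
eef_rot: [0.0, 0.707, 0.707, -0.0]
ft_force: [-0.3, -0.2, 0.8]
finger_gap: 0.194
finger_force: 30.0
clock: 9.02
eef_pos: [0.3317, 0.2986, 0.4305]
eef_rot: [0.0, 0.737, 0.675, -0.0]
ft_force: [-0.1, -0.9, -0.4]
finger_gap: 0.196
finger_force: 30.0
dock mm [-88.5  15.8 430.5] yaw -5.04 tilt [-0.  -0.3] q [ 0.6  -0.03 -1.34  1.74 -0.03  1.41 -0.82] [-0.1 -0.9 -0.4]
```

```bash
python3 -m jog '[[[0,0,0,-0.3,0.05,0.5,-1],[0,0,0,-0.23,0,0.5,-1],[0,0,0,0,0,0.5,-1],[0,0,0,0,0,0.5,-1],[0,0,0,0,0,0,-1],[0,0,0,0,0,0,-1],[0,0,0,0,0,0,-1],[0,0,0,0,0,0,-1]]]'; python3 dk.py; python3 -c "
from h import *
im,d,P=points('wrist');cv2.imwrite('pics/w4.png',im[:,:,::-1])"
```

```text
clock: 9.68
eef_pos: [0.3321, 0.2835, 0.3716]
eef_rot: [0.0, 0.738, 0.675, 0.001]
ft_force: [0.3, -0.3, -0.4]
finger_gap: 0.194
finger_force: 30.0
dock mm [-86.8   0.8 371.6] yaw -5.09 tilt [1.2 0.8] q [ 0.61 -0.01 -1.34  1.86 -0.01  1.28 -0.82] [ 0.3 -0.3 -0.4]
```

View pics/w4.png

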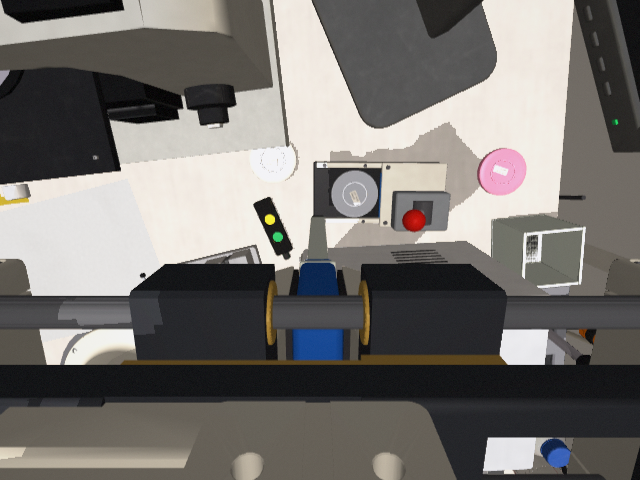

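The dock now lies square to the image. The carrier is centred at about (354,194), the channel's dark area spans rows 168–216, its open end is at column 314, and the mouth is at about 382. The stick hangs straight at about (318,225). Refining with ray casts.

Run:
```python
from dk import *
im=cv2.imread('pics/w4.png');g=cv2.cvtColor(im,cv2.COLOR_BGR2GRAY).astype(int)
print('col321',[(r,g[r,321]) for r in range(156,226)][::1])
print('row180',[(c,g[180,c]) for c in range(306,400,1)])
G=cv2.resize(im[150:235,305:400],None,fx=6,fy=6,interpolation=cv2.INTER_CUBIC);G=cv2.cvtColor(G,cv2.COLOR_BGR2GRAY)
c=cv2.HoughCircles(G,cv2.HOUGH_GRADIENT,1,300,param1=80,param2=15,minRadius=120,maxRadius=165)
for a,b,r in c[0]:
    u,v=305+(a-2.5)/6,150+(b-2.5)/6;print('carrier',u,v,r/6,dk(ray('wrist',u,v,.022)).round(1))
```

```text
col321 [(156, np.int64(236)), (157, np.int64(235)), (158, np.int64(237)), (159, np.int64(236)), (160, np.int64(228)), (161, np.int64(165)), (162, np.int64(154)), (163, np.int64(243)), (164, np.int64(243)), (165, np.int64(243)), (166, np.int64(243)), (167, np.int64(224)), (168, np.int64(56)), (169, np.int64(67)), (170, np.int64(66)), (171, np.int64(67)), (172, np.int64(65)), (173, np.int64(63)), (174, np.int64(66)), (175, np.int64(66)), (176, np.int64(64)), (177, np.int64(63)), (178, np.int64(63)), (179, np.int64(65)), (180, np.int64(65)), (181, np.int64(65)), (182, np.int64(64)), (183, np.int64(62)), (184, np.int64(63)), (185, np.int64(60)), (186, np.int64(64)), (187, np.int64(60)), (188, np.int64(62)), (189, np.int64(61)), (190, np.int64(63)), (191, np.int64(63)), (192, np.int64(63)), (193, np.int64(60)), (194, np.int64(61)), (195, np.int64(61)), (196, np.int64(62)), (197, np.int64(61)), (198, np.int64(60)), (199, np.int64(62)), (200, np.int64(62)), (201, np.int64(60)), (202, np.int64(59)), (203, np.int64(60)), (204, np.int64(59)), (205, np.int64(58)), (206, np.int64(59)), (207, np.
[... 1802 characters left out ...]
nt64(165)), (371, np.int64(163)), (372, np.int64(162)), (373, np.int64(159)), (374, np.int64(61)), (375, np.int64(36)), (376, np.int64(35)), (377, np.int64(36)), (378, np.int64(37)), (379, np.int64(35)), (380, np.int64(60)), (381, np.int64(110)), (382, np.int64(201)), (383, np.int64(219)), (384, np.int64(216)), (385, np.int64(219)), (386, np.int64(219)), (387, np.int64(219)), (388, np.int64(219)), (389, np.int64(217)), (390, np.int64(216)), (391, np.int64(217)), (392, np.int64(215)), (393, np.int64(216)), (394, np.int64(216)), (395, np.int64(215)), (396, np.int64(215)), (397, np.int64(215)), (398, np.int64(215)), (399, np.int64(216))]
carrier 354.33334 193.16667 23.166666 [-34.8   2.5  22. ]
```

```bash
python3 -c "
from dk import *
print('upper',dk(ray('wrist',321,167.5,.008)).round(1),'start',dk(ray('wrist',313.3,180,.008)).round(1),'mouth roof',dk(ray('wrist',381.5,180,.036)).round(1),dk(ray('wrist',381.5,180,.030)).round(1))
im=cv2.imread('pics/w4.png');g=cv2.cvtColor(im,cv2.COLOR_BGR2GRAY).astype(int)
print([(r,g[r,340]) for r in range(208,228)]);print([(r,g[r,375]) for r in range(208,230)])
for r in range(212,224): print(r,dk(ray('wrist',340,r,.02)).round(1)[1],end=' ')
s=bot.sense();
p,Rm,t=cam('wrist');print(dk(s['eef_pos']))
for r in (226,236): print(r,g[r,304:332].tolist())
"
```

```text
upper [-80.5  36.2   8. ] start [-91.3  19.    8. ] mouth roof [-0.9 21.7 36. ] [ 0.2 21.2 30. ]
[(208, np.int64(161)), (209, np.int64(162)), (210, np.int64(164)), (211, np.int64(170)), (212, np.int64(152)), (213, np.int64(80)), (214, np.int64(56)), (215, np.int64(55)), (216, np.int64(65)), (217, np.int64(85)), (218, np.int64(168)), (219, np.int64(243)), (220, np.int64(244)), (221, np.int64(243)), (222, np.int64(242)), (223, np.int64(238)), (224, np.int64(236)), (225, np.int64(235)), (226, np.int64(236)), (227, np.int64(234))]
[(208, np.int64(33)), (209, np.int64(34)), (210, np.int64(32)), (211, np.int64(33)), (212, np.int64(36)), (213, np.int64(34)), (214, np.int64(34)), (215, np.int64(35)), (216, np.int64(39)), (217, np.int64(76)), (218, np.int64(143)), (219, np.int64(204)), (220, np.int64(222)), (221, np.int64(219)), (222, np.int64(213)), (223, np.int64(192)), (224, np.int64(168)), (225, np.int64(167)), (226, np.int64(168)), (227, np.int64(167)), (228, np.int64(167)), (229, np.int64(166))]
212 -24.2 213 -25.6 214 -27.0 215 -28.4 216 -29.8 217 -31.3 218 -32.7 219 -34.1 220 -35.5 221 -37.0 222 -38.4 223 -39.9 [-86.79301439   0.76411874 371.51842731]
226 [240, 240, 240, 239, 239, 237, 134, 105, 105, 106, 106, 106, 106, 105, 105, 106, 105, 107, 106, 107, 108, 175, 240, 239, 239, 240, 240, 241]
236 [239, 239, 239, 239, 239, 133, 106, 106, 106, 105, 105, 106, 106, 105, 107, 107, 106, 106, 106, 107, 107, 110, 203, 237, 237, 238, 239, 240]
```

```bash
python3 -m jog '[[[0,0,0,0,0,1,-1],[0,0,0,0,0,1,-1],[0,0,0,0,0,1,-1],[0,0,0,0,0,1,-1],[0,0,0,0,0,1,-1],[0,0,0,0,0,0.6,-1],[0,0,0,0,0,0.42,-1],[0,0,0,0,0,0,-1]]]'; python3 dk.py;  python3 -m jog '[[[0,0,0,0,0,0,-1],[0,0,0,0,0.1,0,-1],[0,0,0,0,0.1,0,-1],[0,0,0,0,0.1,0,-1],[0,0,0,0,0.1,0,-1],[0,0,0,0,0.1,0,-1],[0,0,0,0,0.1,0,-1],[0,0,0,0,0.1,0,-1]]]'; python3 dk.py
```

```text
clock: 10.4
eef_pos: [0.3307, 0.2821, 0.1882]
eef_rot: [-0.001, 0.738, 0.675, -0.002]
ft_force: [-0.5, 0.1, -0.8]
finger_gap: 0.197
finger_force: 30.0
dock mm [-88.1  -0.7 188.2] yaw -5.09 tilt [-3.7 -1.7] q [ 0.24  0.37 -1.17  2.1   0.42  0.94 -1.25] [-0.5  0.1 -0.8]
clock: 11.07
eef_pos: [0.3529, 0.2811, 0.1901]
eef_rot: [0.0, 0.738, 0.675, 0.0]
ft_force: [0.3, -0.3, -0.4]
finger_gap: 0.195
finger_force: 30.0
dock mm [-65.8   0.3 190.1] yaw -5.12 tilt [0.1 0. ] q [ 0.24  0.39 -1.14  2.07  0.44  0.95 -1.23] [ 0.3 -0.3 -0.4]
```

```bash
python3 -m jog '[[[0,0,0,0.02,0.1,0,-1],[0,0,0,0,0.1,0,-1],[0,0,0,0,0.1,0,-1],[0,0,0,0,0.1,0,-1],[0,0,0,0,0.1,0,-1],[0,0,0,0,0.1,0,-1],[0,0,0,0,0.1,0,-1],[0,0,0,0,0.1,0,-1]]]'; python3 dk.py;  python3 -m jog '[[[0,0,0,0,0.1,0,-1],[0,0,0,0,0.1,0,-1],[0,0,0,0,0.1,0,-1],[0,0,0,0,0.05,0,-1],[0,0,0,0,0.05,0,-1],[0,0,0,0,0.05,0,-1],[0,0,0,0,0.05,0,-1],[0,0,0,0,0.05,0,-1]]]'; python3 dk.py
```

```text
clock: 11.73
eef_pos: [0.3768, 0.2796, 0.19]
eef_rot: [0.0, 0.738, 0.675, 0.0]
ft_force: [0.2, -0.2, -0.8]
finger_gap: 0.195
finger_force: 30.0
dock mm [-41.9   0.9 190. ] yaw -5.1 tilt [ 0. -0.] q [ 0.23  0.43 -1.12  2.03  0.47  0.97 -1.21] [ 0.2 -0.2 -0.8]
clock: 12.4
eef_pos: [0.393, 0.2782, 0.19]
eef_rot: [0.0, 0.738, 0.675, -0.0]
ft_force: [-1.0, -0.2, -0.1]
finger_gap: 0.192
finger_force: 30.0
dock mm [-25.7   0.9 190. ] yaw -5.1 tilt [ 0. -0.] q [ 0.23  0.45 -1.1   2.    0.48  0.98 -1.2 ] [-1.  -0.2 -0.1]
```

```bash
python3 -m jog '[[[0,0,0,0,0.03,0,-1],[0,0,0,0,0.03,0,-1],[0,0,0,0,0.03,0,-1],[0,0,0,0,0.03,0,-1],[0,0,0,0,0.03,0,-1],[0,0,0,0,0.03,0,-1],[0,0,0,0,0.03,0,-1],[0,0,0,0,0.03,0,-1]]]'; python3 dk.py
```

```text
clock: 13.07
eef_pos: [0.4002, 0.2775, 0.19]
eef_rot: [0.0, 0.738, 0.675, 0.0]
ft_force: [-0.8, -0.1, -1.1]
finger_gap: 0.188
finger_force: 30.0
dock mm [-18.4   0.9 190. ] yaw -5.1 tilt [ 0. -0.] q [ 0.23  0.46 -1.09  1.99  0.49  0.99 -1.19] [-0.8 -0.1 -1.1]
```

```bash
python3 -m jog '[[[0,0,0,0,0.02,0,-1],[0,0,0,0,0.02,0,-1],[0,0,0,0,0.02,0,-1],[0,0,0,0,0.02,0,-1],[0,0,0,0,0.02,0,-1],[0,0,0,0,0,0,-1],[0,0,0,0,0,0,-1],[0,0,0,0,0,0,-1]]]'; python3 dk.py; python3 -c "
from h import *
im,d,P=points('wrist');cv2.imwrite('pics/w5.png',cv2.resize(im[130:280,230:430],(800,600),interpolation=cv2.INTER_CUBIC)[:,:,::-1])"
```

```text
clock: 13.73
eef_pos: [0.4032, 0.2773, 0.1901]
eef_rot: [0.0, 0.738, 0.675, 0.0]
ft_force: [0.5, -0.2, -0.9]
finger_gap: 0.194
finger_force: 30.0
dock mm [-15.5   1.  190.1] yaw -5.1 tilt [0.2 0.1] q [ 0.23  0.46 -1.09  1.98  0.49  0.99 -1.19] [ 0.5 -0.2 -0.9]
```

View pics/w5.png

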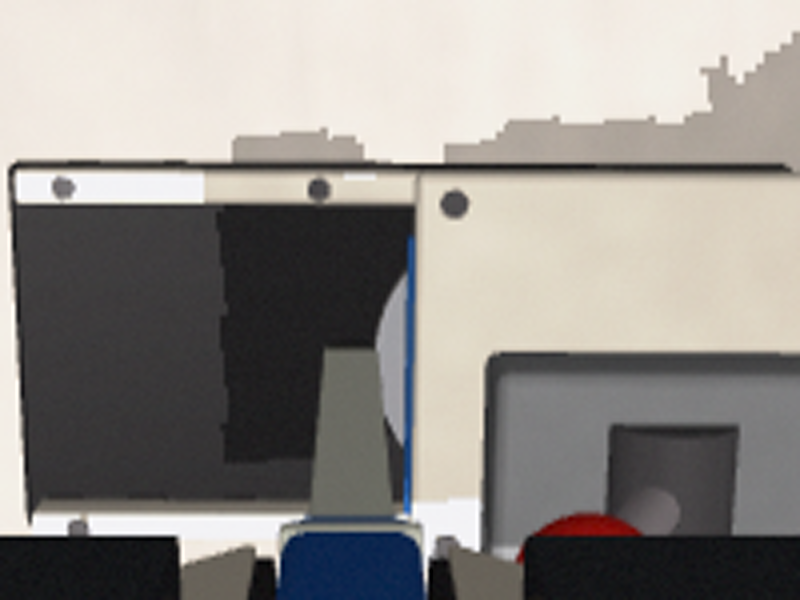

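The crop shows the tip at (350,350) touching the carrier's near edge at x≈378, with the hood mouth at x≈413. About 7–8 mm still shows and there is no stop force yet, so I continue in sub-millimetre rows.

```bash
python3 -m jog '[[[0,0,0,0,0.03,0,-1],[0,0,0,0,0.03,0,-1],[0,0,0,0,0.02,0,-1],[0,0,0,0,0,0,-1],[0,0,0,0,0,0,-1],[0,0,0,0,0,0,-1],[0,0,0,0,0,0,-1],[0,0,0,0,0,0,-1]]]'
cat > edge.py <<'E'
from dk import *
# shaft right edge, carrier near edge, mouth blue line: print forces averaged + row profile
F=[]
for _ in range(3):
    im,d,P=points('wrist');F.append(bot.sense()['ft_force'])
print('F dock x',(np.mean(F,0)[:2]@ux).round(2))
g=cv2.cvtColor(im,cv2.COLOR_RGB2GRAY).astype(int)
for r in (209,213,216): print(r,g[r,306:338].tolist())
cv2.imwrite('pics/e.png',im[:,:,::-1])
E
python3 dk.py; python3 edge.py
```

```text
clock: 14.45
eef_pos: [0.4054, 0.2771, 0.19]
eef_rot: [-0.0, 0.738, 0.675, -0.0]
ft_force: [-0.8, -0.0, 0.6]
finger_gap: 0.195
finger_force: 30.0
dock mm [-13.3   0.9 190. ] yaw -5.1 tilt [-0.2 -0. ] q [ 0.23  0.46 -1.09  1.98  0.49  0.99 -1.19] [-0.8 -0.   0.6]
F dock x -1.16
209 [32, 33, 30, 31, 34, 31, 32, 32, 32, 31, 31, 31, 35, 33, 32, 32, 33, 31, 48, 146, 163, 159, 158, 59, 76, 168, 202, 219, 217, 219, 218, 218]
213 [31, 33, 32, 32, 32, 33, 33, 29, 32, 30, 31, 32, 33, 33, 33, 34, 31, 50, 146, 164, 159, 159, 158, 61, 74, 172, 203, 220, 216, 216, 218, 217]
216 [32, 32, 32, 31, 31, 44, 33, 34, 34, 32, 33, 33, 33, 35, 33, 34, 34, 78, 159, 159, 159, 159, 160, 69, 77, 173, 203, 216, 218, 218, 217, 219]
```

```bash
python3 -m jog '[[[0,0,0,0,0.03,0,-1],[0,0,0,0,0.02,0,-1],[0,0,0,0,0,0,-1],[0,0,0,0,0,0,-1],[0,0,0,0,0,0,-1],[0,0,0,0,0,0,-1],[0,0,0,0,0,0,-1],[0,0,0,0,0,0,-1]]]'; python3 dk.py; python3 edge.py
```

```text
clock: 15.27
eef_pos: [0.4065, 0.277, 0.1899]
eef_rot: [-0.0, 0.738, 0.675, -0.0]
ft_force: [-4.8, 1.2, 0.7]
finger_gap: 0.196
finger_force: 30.0
dock mm [-12.1   0.9 189.9] yaw -5.09 tilt [-0.7 -0.1] q [ 0.23  0.47 -1.09  1.98  0.49  0.99 -1.18] [-4.8  1.2  0.7]
F dock x -4.94
209 [34, 31, 33, 31, 30, 32, 32, 33, 31, 31, 32, 30, 32, 32, 31, 30, 31, 40, 141, 163, 160, 137, 70, 89, 185, 213, 219, 217, 218, 217, 217, 217]
213 [31, 32, 31, 32, 32, 35, 28, 29, 29, 33, 32, 31, 35, 34, 30, 30, 40, 141, 165, 158, 159, 136, 69, 98, 183, 214, 217, 217, 217, 218, 218, 219]
216 [30, 32, 29, 31, 31, 37, 38, 34, 33, 33, 34, 36, 34, 34, 35, 37, 75, 157, 159, 160, 159, 104, 69, 98, 183, 213, 217, 216, 217, 218, 218, 218]
```

```bash
python3 -m jog '[[[0,0,0,0,-0.05,0,-1],[0,0,0,0,-0.15,0,-1],[0,0,0,0,-0.3,0,-1],[0,0,0,0,0,-0.5,-1],[0,0,0,0,0,-1,-1],[0,0,0,0,0,-1,-1],[0,0,0,-0.3,0,-0.45,-1],[0,0,0,-0.33,0,0,-1]]]'; python3 dk.py; python3 -c "
from h import *
im,d,P=points('wrist');cv2.imwrite('pics/w6.png',cv2.resize(im[150:300,250:450],(800,600),interpolation=cv2.INTER_CUBIC)[:,:,::-1])"
```

```text
clock: 16.08
eef_pos: [0.3921, 0.2616, 0.2821]
eef_rot: [0.002, 0.737, 0.676, 0.004]
ft_force: [0.5, 0.1, -0.9]
finger_gap: 0.197
finger_force: 30.0
dock mm [-25.1 -15.7 282.1] yaw -5.01 tilt [7.6 2.6] q [ 0.43  0.29 -1.24  1.93  0.31  1.13 -1.02] [ 0.5  0.1 -0.9]
```

View pics/w6.png

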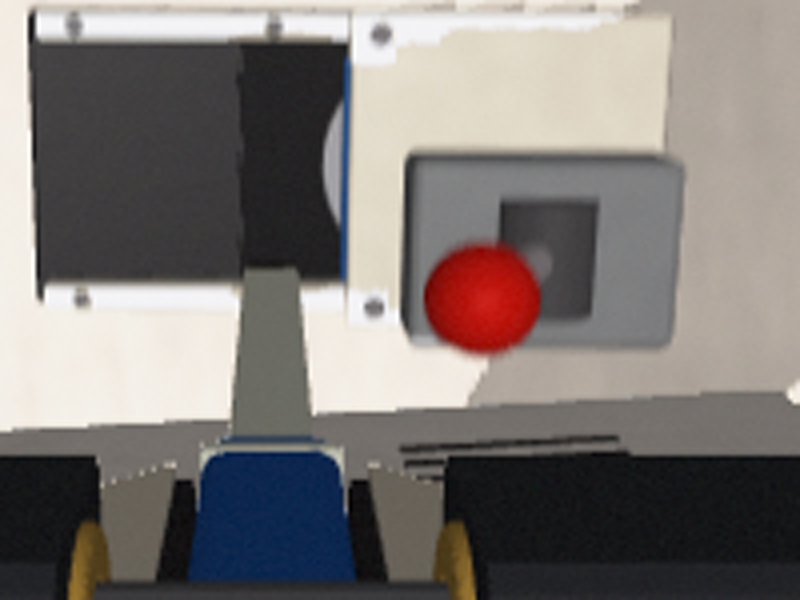

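The crop shows the carrier's edge still showing about 7 mm at (325,165), so it stayed at the stop. The red ball is at (483,298), the tip is near (272,270), and the ball is clear ahead of the shaft.

```bash
python3 -c "
from dk import *
im,d,P=points('wrist');s=bot.sense();print(dk(s['eef_pos']).round(1))
h=cv2.cvtColor(im,cv2.COLOR_RGB2HSV);m=cv2.inRange(h,(0,150,60),(8,255,255))|cv2.inRange(h,(172,150,60),(180,255,255));m[:180]=0;m[260:]=0
v,u=np.nonzero(m);u,v=(u.min()+u.max())/2,(v.min()+v.max())/2;print('ball',u,v,dk(ray('wrist',u,v,.111)).round(1))"
```

```text
[-25.5 -19.2 279.2]
ball 371.5 219.0 [ 23.6 -17.  111. ]
```

```bash
python3 -m jog '[[[0,0,0,0.05,0.2,0,-1],[0,0,0,0,0.3,0,-1],[0,0,0,0,0.3,0,-1],[0,0,0,0,0.12,0,-1],[0,0,0,0,0.12,0,-1],[0,0,0,0,0.12,0,-1],[0,0,0,0,0.12,0,-1],[0,0,0,0,0.12,0,-1]]]'; python3 dk.py; python3 -m jog '[[[0,0,0,0,0.13,0,-1],[0,0,0,0,0.13,0,-1],[0,0,0,0,0.13,0,-1],[0,0,0,0,0.13,0,-1],[0,0,0,0,0.13,0,-1],[0,0,0,0,0.13,0,-1],[0,0,0,0,0.13,0,-1],[0,0,0,0,0.1,0,-1]]]'; python3 dk.py
```

```text
clock: 16.85
eef_pos: [0.432, 0.2575, 0.2783]
eef_rot: [-0.0, 0.738, 0.675, -0.0]
ft_force: [-2.7, 0.0, 1.2]
finger_gap: 0.195
finger_force: 30.0
dock mm [ 15.  -16.2 278.3] yaw -5.05 tilt [-1.1  0. ] q [ 0.37  0.38 -1.18  1.86  0.38  1.16 -1.02] [-2.7  0.   1.2]
clock: 17.52
eef_pos: [0.4631, 0.2544, 0.2785]
eef_rot: [0.0, 0.738, 0.675, 0.0]
ft_force: [-0.4, -0.1, -1.6]
finger_gap: 0.192
finger_force: 30.0
dock mm [ 46.2 -16.6 278.5] yaw -5.12 tilt [ 0.1 -0. ] q [ 0.35  0.43 -1.14  1.8   0.42  1.19 -1.01] [-0.4 -0.1 -1.6]
```

```bash
python3 -m jog '[[[0,0,0,0,0.06,0,-1],[0,0,0,0,0.06,0,-1],[0,0,0,0,0.06,0,-1],[0,0,0,0,0.06,0,-1],[0,0,0,0,0.06,0,-1],[0,0,0,0,0.06,0,-1],[0,0,0,0,0,0,-1],[0,0,0,0,0,0,-1]]]'; python3 dk.py
cat > ball.py <<'E'
from dk import *
im,d,P=points('wrist');s=bot.sense();print('F',s['ft_force'].round(1))
h=cv2.cvtColor(im,cv2.COLOR_RGB2HSV);m=cv2.inRange(h,(0,150,60),(8,255,255))|cv2.inRange(h,(172,150,60),(180,255,255))
k,l,st,ce=cv2.connectedComponentsWithStats(m)
for i in range(1,k):
    if st[i,4]>60:
        x,y,w,hh,a=st[i];print('red',st[i].tolist(),dk(ray('wrist',x+(w-1)/2,y+(hh-1)/2,.111)).round(1),dk(np.median(P[l==i],0)).round(1))
E
python3 ball.py
```

```text
clock: 18.18
eef_pos: [0.4736, 0.2536, 0.2786]
eef_rot: [0.0, 0.738, 0.675, 0.0]
ft_force: [-0.5, -1.2, -0.5]
finger_gap: 0.198
finger_force: 30.0
dock mm [ 56.8 -16.4 278.6] yaw -5.11 tilt [0.6 0.1] q [ 0.34  0.44 -1.13  1.78  0.43  1.19 -1.01] [-0.5 -1.2 -0.5]
F [-0.4 -0.1 -0.7]
red [325, 209, 29, 28, 636] [ 76.7 -16.9 111. ] [ 75.8 -14.3 120.4]
```

```bash
python3 -m jog '[[[0,0,0,0,0.04,0,-1],[0,0,0,0,0.04,0,-1],[0,0,0,0,0.04,0,-1],[0,0,0,0,0.03,0,-1],[0,0,0,0,0,0,-1],[0,0,0,0,0,0,-1],[0,0,0,0,0,0,-1],[0,0,0,0,0,0,-1]]]'; python3 dk.py; python3 ball.py
```

```text
clock: 18.9
eef_pos: [0.4759, 0.2537, 0.2784]
eef_rot: [-0.001, 0.738, 0.675, -0.001]
ft_force: [-5.2, 0.4, 2.7]
finger_gap: 0.191
finger_force: 30.0
dock mm [ 59.1 -16.1 278.4] yaw -5.04 tilt [-3.3 -0.1] q [ 0.34  0.45 -1.13  1.77  0.43  1.2  -1.01] [-5.2  0.4  2.7]
F [-5.9  0.4  2.5]
red [324, 209, 28, 28, 630] [ 77.1 -16.6 111. ] [ 76.2 -14.3 120.2]
```

```bash
python3 -m jog '[[[0,0,0,0,-0.1,0,-1],[0,0,0,0,-0.4,0,-1],[0,0,0,0,-0.5,0,-1],[0,0,0,0,0,-0.6,-1],[0,0,0,0,0,-1,-1],[0,0,0,-0.5,0,-1,-1],[0,0,0,-1,0,-1,-1],[0,0,-1,-0.8,0,-1,-1]]]'; python3 ball.py; python3 -m jog '[[[0,0,-0.02,0,0.5,0,-1],[0,0,0,0,1,0,-1],[0,0,0,0,1,0,-1],[0,0,0,0,1,0,-1],[0,0,0,0,1,0,-1],[0,0,0,0,0.8,0,-1],[0,0,0,0,0.4,0,-1],[0,0,0,0,0,0,-1]]]'; python3 ball.py
```

```text
clock: 19.62
eef_pos: [0.4414, 0.1874, 0.417]
eef_rot: [0.001, 0.707, 0.707, 0.0]
ft_force: [1.2, -1.4, 0.8]
finger_gap: 0.194
finger_force: 30.0
F [ 2.5 -0.6  0.9]
red [349, 138, 21, 20, 314] [ 83.2 -24.7 111. ] [ 75.6 -18.6 120.5]
clock: 20.33
eef_pos: [0.6154, 0.1867, 0.4148]
eef_rot: [-0.0, 0.708, 0.706, 0.001]
ft_force: [-0.6, 0.2, -0.6]
finger_gap: 0.195
finger_force: 30.0
F [-0.4 -0.4 -1. ]
red [204, 135, 22, 22, 362] [ 73.6 -15.9 111. ] [ 78.9 -16.6 120.1]
```

```bash
python3 -c "
from dk import *
im,d,P=points('wrist');print(bot.sense()['eef_pos'])
for n,Q in(('now',P.reshape(-1,3)),('w2',np.load('w2.npz')['P'].reshape(-1,3)),('top',np.load('top0.npz')['P'].reshape(-1,3))):
    q=Q[(abs(Q[:,2]-.085)<.006)&(Q[:,0]>.57)&(Q[:,0]<.68)&(Q[:,1]>.165)&(Q[:,1]<.25)];f=Q[(abs(Q[:,2]-.004)<.006)&(abs(Q[:,0]-.62)<.033)&(abs(Q[:,1]-.186)<.033)]
    print(n,len(q),q.min(0).round(3),q.max(0).round(3),'p',np.percentile(q,[1,99],axis=0)[:,:2].round(3).tolist(),'floor',len(f),f[:,:2].mean(0).round(3) if len(f) else '')
"
```

```text
[0.61242602 0.18808069 0.41580156]
now 480 [0.582 0.165 0.079] [0.659 0.223 0.088] p [[0.583, 0.166], [0.659, 0.223]] floor 1650 [0.62  0.183]
w2 484 [0.582 0.165 0.079] [0.659 0.223 0.087] p [[0.582, 0.166], [0.658, 0.222]] floor 1543 [0.624 0.186]
top 148 [0.582 0.166 0.079] [0.66  0.225 0.091] p [[0.582, 0.166], [0.659, 0.225]] floor 476 [0.625 0.182]
```

```bash
python3 -m jog '[[[0,0,0,-0.1,0.27,0,-1],[0,0,0,0,0,0,-1],[0,0,0,0,0,0.5,-1],[0,0,0,0,0,1,-1],[0,0,0,0,0,1,-1],[0,0,0,0,0,1,-1],[0,0,0,0,0,1,-1],[0,0,0,0,0,1,-1]]]'; python3 -m jog '[[[0,0,0,0,0,0.7,-1],[0,0,0,0,0,0.5,-1],[0,0,0,0,0,0.5,-1],[0,0,0,0,0,0.3,-1],[0,0,0,0,0,0.15,-1],[0,0,0,0,0,0,-1],[0,0,0,0,0,0,-1],[0,0,0,0,0,0,-1]]]'; python3 dk.py
```

```text
clock: 21.1
eef_pos: [0.6207, 0.184, 0.2504]
eef_rot: [0.001, 0.707, 0.707, 0.0]
ft_force: [0.1, -1.0, -0.4]
finger_gap: 0.194
finger_force: 30.0
clock: 21.77
eef_pos: [0.6215, 0.1851, 0.1878]
eef_rot: [0.0, 0.707, 0.707, 0.001]
ft_force: [0.5, -0.7, -0.3]
finger_gap: 0.195
finger_force: 30.0
dock mm [210.2 -71.5 187.8] yaw 0.0 tilt [1.9 0.7] q [ 0.33  0.74 -1.    1.59  0.66  1.18 -0.81] [ 0.5 -0.7 -0.3]
```

```bash
python3 -m jog '[[[0,0,0,0,0,0.1,-1],[0,0,0,0,0,0,-1],[0,0,0,0,0,0,-0.5],[0,0,0,0,0,0,-0.3],[0,0,0,0,0,0,-0.1],[0,0,0,0,0,0,-0.1],[0,0,0,0,0,0,-0.1],[0,0,0,0,0,0,-0.1]]]'; python3 -m jog '[[[0,0,0,0,0,-0.3,-0.1],[0,0,0,0,0,-0.7,-0.1],[0,0,0,0,0,-1,-0.1],[0,0,0,0,0,-1,-0.1],[0,0,0,0,0,-1,-0.1],[0,0,0,0,0,-1,-0.1],[0,0,0,0,0,-1,-0.1],[0,0,0,0,0,-1,-0.1]]]';python3 -m jog '[[[0,0,0,0,-0.5,0,-0.1],[0,0,0,0,-1,0,-0.1],[0,0,0,0,-1,0,-0.1],[0,0,0,0,-1,0,-0.1],[0,0,0,0,-0.5,0,-0.1],[0,0,0,0,0,0,-0.1],[0,0,0,0,0,0,-0.1],[0,0,0,0,0,0,-0.1]]]'
python3 - <<'E'
from dk import *
im,d,P=points('wrist');print(bot.sense()['eef_pos'])
h=cv2.cvtColor(im,cv2.COLOR_RGB2HSV)
for nm,lo,hi in(('blue',(100,130,60),(130,255,255)),('orange',(5,150,90),(17,255,255))):
    k,l,st,ce=cv2.connectedComponentsWithStats(cv2.inRange(h,lo,hi))
    for i in range(1,k):
        if st[i,4]>60: print(nm,st[i].tolist(),np.percentile(P[l==i],[3,50,97],axis=0).round(3).tolist())
q=P[(P[...,2]>.1)&(P[...,2]<.215)&(abs(P[...,0]-.62)<.03)&(abs(P[...,1]-.083)<.02)];print('black driver',len(q),q.max(0),np.median(q,0))
E
python3 ball.py
```

```text
clock: 22.43
eef_pos: [0.6209, 0.1846, 0.1836]
eef_rot: [0.0, 0.707, 0.707, 0.0]
ft_force: [0.1, 0.1, 0.2]
finger_gap: 0.45
finger_force: 0.0
clock: 23.1
eef_pos: [0.6205, 0.1848, 0.3959]
eef_rot: [0.0, 0.707, 0.707, 0.0]
ft_force: [-0.2, 0.3, -0.2]
finger_gap: 0.451
finger_force: 0.0
clock: 23.77
eef_pos: [0.5019, 0.1841, 0.3941]
eef_rot: [0.001, 0.708, 0.707, 0.0]
ft_force: [0.5, -0.9, 0.4]
finger_gap: 0.45
finger_force: 0.0
[0.50201416 0.18411577 0.39382236]
blue [419, 200, 39, 28, 780] [[0.613, 0.177, 0.154], [0.616, 0.187, 0.205], [0.629, 0.192, 0.215]]
orange [421, 258, 17, 6, 75] [[0.614, 0.129, 0.172], [0.619, 0.133, 0.18], [0.625, 0.134, 0.189]]
F [-0.1  0.   0.2]
red [298, 133, 23, 22, 389] [ 76.5 -16.6 111. ] [ 77.  -16.3 120.3]Traceback (most recent call last):
  File "<stdin>", line 8, in <module>
    return umr_maximum(a, axis, None, out, keepdims, initial, where)
ValueError: zero-size array to reduction operation maximum which has no identity
```

Run:
```python
from dk import *
im,d,P=points('wrist');g=cv2.cvtColor(im,cv2.COLOR_RGB2GRAY).astype(int);p,Rm,t=cam('wrist')
for y in(-.002,.002):
    o=[]
    for x in np.arange(-.03,.012,.0015):
        w=O+x*ux+y*uy;c=Rm.T@(np.array([*w,.022])-t);u,v=p['cx']+p['fx']*c[0]/-c[2],p['cy']-p['fy']*c[1]/-c[2];o.append((round(x*1000,1),int(cv2.getRectSubPix(g.astype(np.uint8),(1,1),(u,v))[0,0])))
    print(o)
```

```text
[(np.float64(-30.0), 62), (np.float64(-28.5), 63), (np.float64(-27.0), 62), (np.float64(-25.5), 63), (np.float64(-24.0), 62), (np.float64(-22.5), 64), (np.float64(-21.0), 63), (np.float64(-19.5), 63), (np.float64(-18.0), 62), (np.float64(-16.5), 62), (np.float64(-15.0), 63), (np.float64(-13.5), 63), (np.float64(-12.0), 63), (np.float64(-10.5), 63), (np.float64(-9.0), 65), (np.float64(-7.5), 126), (np.float64(-6.0), 140), (np.float64(-4.5), 146), (np.float64(-3.0), 229), (np.float64(-1.5), 243), (np.float64(0.0), 243), (np.float64(1.5), 243), (np.float64(3.0), 243), (np.float64(4.5), 243), (np.float64(6.0), 237), (np.float64(7.5), 197), (np.float64(9.0), 181), (np.float64(10.5), 196)]
[(np.float64(-30.0), 62), (np.float64(-28.5), 64), (np.float64(-27.0), 64), (np.float64(-25.5), 64), (np.float64(-24.0), 64), (np.float64(-22.5), 63), (np.float64(-21.0), 63), (np.float64(-19.5), 61), (np.float64(-18.0), 63), (np.float64(-16.5), 62), (np.float64(-15.0), 63), (np.float64(-13.5), 62), (np.float64(-12.0), 62), (np.float64(-10.5), 64), (np.float64(-9.0), 65), (np.float64(-7.5), 139), (np.float64(-6.0), 141), (np.float64(-4.5), 130), (np.float64(-3.0), 239), (np.float64(-1.5), 243), (np.float64(0.0), 243), (np.float64(1.5), 243), (np.float64(3.0), 243), (np.float64(4.5), 243), (np.float64(6.0), 242), (np.float64(7.5), 187), (np.float64(9.0), 176), (np.float64(10.5), 195)]
```

```bash
python3 -c "
from h import *
print(bot.close_job())"
```

```text
the job is handed in; nothing more can be done
None
```

I handed the job in at about 24 s; no verdict came back. By my last measurements the carrier is at the stop, the lever is fully over, and the stick stands upright and released in the bin, but I did not re-measure the black screwdriver after the stick was released.

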